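# Set out the pastry glazing caddy

### The arm

A 7-joint arm with a two-finger parallel gripper is mounted at the origin on a cart in front of the work surface, level with it; the furniture and walls round the work are solid. World frame = base frame: x ahead of the robot, y to its left, z up, the work surface at z = 0. Lengths are in m, angles in rad, forces in N, time in s.
With the tool pointing down it reaches from about 0.425 to 0.925 m from the base axis. Payload 6.8 kg.
Tool frame: the origin (TCP) lies midway between the tips of the shut fingers; the grasp point (between the pads) lies 19 mm behind it; z points along the fingers, y is the line along which they close (so a half turn about z gives the same grasp; the last joint's range is limited). The gripper opens to 85 mm and grips with 20 to 120 N. Pads are 22 mm wide; open, the fingers measure 114 mm over their backs; the gripper's body (76 mm by 85 mm) begins 54 mm behind the grasp point. The pads swing forward as they close: fully open they stand 13 mm farther back than shut.
Start: joints at [-1.388, 0.477, 0.022, 1.555, -0.011, 1.109, -0.083], TCP at [0.194, 0.647, 0.209] pointing down, gripper open.
Joint ranges: [-2.96, 2.96], [-0.34, 2.1], [-1.41, 1.46], [0.24, 2.44], [-1.37, 4.51], [0.17, 1.92], [-2.96, 2.96]. Speed limits (rad/s): [2.39, 2.39, 3.14, 3.14, 3.14, 3.14, 3.14].

### API

Orientations are given as a rotation vector (axis times angle).
In Python, from bench import r gives the robot as it stands. The module is installed in compiled form; this text tells all that it offers.
- The arm moves only by the tool apply_moves, never from a script. Its argument "rows" is a list of rows, each a list of 6 numbers: the shift along the tool's x, y, z scaled (see below), then the turn, a rotation vector about the tool's x, y, z scaled (see below). A call has 1 to 5 rows; each row is the pose to reach, as a shift and turn from the pose commanded when the call began, along the tool's axes at that moment; what a row does not reach only later rows make up. The controller multiplies each number of a shift by 0.25 m and each number of a turn by 90 degrees. A row lasts 1/8 s, in which the tool goes at most 62.5 mm and 10.7 degrees, less where a joint would pass 70% of its speed; a pose out of reach is approached as far as the arm can. A call with a number of a shift or a turn outside -1 to 1 is refused whole. A call with a gripper value outside its range is refused whole. "claw" is the opening, from 0 (shut) to 1 (fully open), set as the call begins (left out, the last holds). The fingers move at their own pace and stop on an object; "newtons" is the grip in N (left out, the last holds). Time passes only in rows, so rows that repeat a pose let the fingers close. It gives the time, the measured TCP pose, the force, the opening and the grip force at its end, in the units of the state.
- r.get_obs(): the state, without advancing time (a new reading comes with each control period).
- r.grab_frame(name): name is "scene" or "side" or "wrist"; returns a dict with "pixels" (384x512x3 uint8, red, green, blue), "intrinsics" (3x3 intrinsics, pixels), "eye" and "attitude" of the camera in the world. Camera axes: x right, y up, looking along -z (the intrinsics and any distortion apply to the point x, -y, -z); pixel columns grow to the right and rows downward; lengths in m; the calibration is good to about 2 mm. A picture is of the moment at which its call begins. There is no depth.
- r.hand_in(): hands the job in; it is judged then, once.
Trained networks look in a picture, given as the dict that the camera call returned (one of the last four; its "shot" number tells which), for a name from the list of things; names that differ only in an ending like _2 or _b are one class to them, and where a whole thing is asked for, a point or a joint stands for the part that bears it (a point fixed in the world has none). Each returns a list of dicts, best first, with "conf" (0 to 1); they miss things now and then, are a little off and sometimes report something else, mostly with a low value. They report only what shows in the picture. A call takes as long as a camera call. They do not tell look-alikes from the thing itself.
- r.search_frame(picture, thing): "rect" ([left, top, width, height] in pixels, round what is visible of it).
- r.outline_of(picture, thing): "pixels" (384x512 bool, what is visible of it) and "rect" ([left, top, width, height] in pixels, round what is visible of it).
- r.landmark_of(picture, thing): "point" ([column, row] in pixels: a listed point, or the origin of a listed thing).
The state is a dict: "clock": time; "joints": joint angles; "qvel": joint speeds; "tau": joint torques, N m; "tcp_pos": TCP position; "orientation": TCP orientation; "contact_force": force on the tool from outside, world axes, zero at the start; "moment": the same for the moment, N m; "grip_width": finger opening in m; "gripper_force": force on a finger pad.
Only numpy, scipy, OpenCV 4.12 (cv2) and the standard library are available. Lean on these libraries where they do the work, as an engineer would, in place of code of your own. Each camera call takes 0.05 s, during which the arm holds its last target. There are 200 camera calls.

### The job

Set out the glazing caddy: stand the red, the orange and the purple jam jar with the white lids upright in the wooden caddy, each centred on the disc of its own colour, and lay the pastry brush flat and lengthwise in the caddy's empty trough (either end first). The amber honey jar and the red jar with the black lid do not belong: leave them standing where they are.

Things in the scene. Friction and masses are not known exactly. Their poses are not given: they have to be found in the camera images.
- jar_red: small glass jam jar with crimson red jam, white lid with a round red sticker on top; about 45 mm in diameter and 50 mm tall (glass body 42 mm wide up to 37 mm, lid 44.5 mm wide above), 48 to 84 g; origin at the centre of its underside, z up the jar
- jar_orange: small glass jam jar with bright orange jam, white lid with a round orange sticker on top; about 45 mm in diameter and 50 mm tall (glass body 42 mm wide up to 37 mm, lid 44.5 mm wide above), 48 to 84 g; origin at the centre of its underside, z up the jar
- jar_purple: small glass jam jar with dark purple jam, white lid with a round purple sticker on top; about 45 mm in diameter and 50 mm tall (glass body 42 mm wide up to 37 mm, lid 44.5 mm wide above), 48 to 84 g; origin at the centre of its underside, z up the jar
- jar_amber: look-alike: small glass jar of amber-brown honey, white lid with a round brown sticker; stays where it is; about 45 mm in diameter and 50 mm tall (glass body 42 mm wide up to 37 mm, lid 44.5 mm wide above), 48 to 84 g; origin at the centre of its underside, z up the jar
- jar_black_lid: look-alike: small glass jar of red jam but with a plain black lid; stays where it is; about 45 mm in diameter and 50 mm tall (glass body 42 mm wide up to 37 mm, lid 44.5 mm wide above), 48 to 84 g; origin at the centre of its underside, z up the jar
- brush: flat pastry brush with a brown wooden handle and white bristles, lying flat, 176 mm long, 11 mm thick, 50 g; origin at mid length on its underside; its y axis runs along the brush: handle from y=-22 to +88 mm (26 mm wide, from x=-16 to +10 mm), ferrule (35 mm wide) y=-45 to -22, bristles to y=-88; grip across the handle near y=+12 mm
- seat_red: flat round red disc, 56 mm across, 4 mm thick, fixed on the caddy floor in the jar row: the place of the jar with red jam; origin at the centre of its underside, z up, so a jar stands 4 mm above the origin. The three discs stand 80 mm apart; their order changes
- seat_orange: flat round orange disc, 56 mm across, 4 mm thick, fixed on the caddy floor in the jar row: the place of the jar with orange jam; origin at the centre of its underside, z up, so a jar stands 4 mm above the origin. The three discs stand 80 mm apart; their order changes
- seat_purple: flat round purple disc, 56 mm across, 4 mm thick, fixed on the caddy floor in the jar row: the place of the jar with purple jam; origin at the centre of its underside, z up, so a jar stands 4 mm above the origin. The three discs stand 80 mm apart; their order changes
- caddy: fixed open wooden glazing caddy, 260 x 148 mm, floor 6 mm thick, outer walls 5 mm thick and 18 mm high; origin at the centre of its underside, x along its length. A low dark rib (top at 12 mm) parts it into two lanes: the jar row with the three discs (y=+4 to +69 mm, discs on y=+36.5 at x=-80, 0, +80) and the empty brush trough (y=-69 to -1 mm, centre line y=-35, inner length 250 mm, floor at z=6 mm)
There are look-alikes about, which are no part of the job. Leave any pink look-alike of the jar_purple alone.

How it is judged:
At the end, for the whole second after the job is handed in: Each white-lidded jam jar upright on its colour's disc, centres within 12 mm; brush flat on the trough floor, within 0.25 rad of lengthwise, its middle within 20 mm of the centre line and 40 mm of mid length; both look-alikes upright within 25 mm of their start; all at rest (horizontal distance between jar_red and seat_red below 0.012 m and z of jar_red in the frame of seat_red between 0.001 and 0.008 m and angle between each of jar_red, jar_orange, jar_purple, jar_amber, jar_black_lid's own z axis and vertical below 0.1 rad and linear speed of each of jar_red, jar_orange, jar_purple, brush below 0.02 m/s and horizontal distance between jar_orange and seat_orange below 0.012 m and z of jar_orange in the frame of seat_orange between 0.001 and 0.008 m and horizontal distance between jar_purple and seat_purple below 0.012 m and z of jar_purple in the frame of seat_purple between 0.001 and 0.008 m and x of brush in the frame of caddy between -0.04 and 0.04 m and y of brush in the frame of caddy between -0.055 and -0.015 m and z of brush in the frame of caddy between 0.003 and 0.011 m and angle between the y axis of brush and the x axis of caddy, either way round below 0.25 rad and angle between brush's own z axis and vertical below 0.15 rad and distance of each of jar_amber, jar_black_lid from where it was at the start of the episode below 0.025 m); the robot touches nothing.
It fails at once if a look-alike jar is knocked over or lifted into the air (angle between any of jar_amber, jar_black_lid's own z axis and vertical above 0.5 rad or height (world z) of any of jar_amber, jar_black_lid above 0.03 m).
It also fails if it takes over 104 s, if anything falls off the work surface, if the arm or the gripper's body presses on something with over 40 N, if the wrist force passes 120 N, or if a joint passes its speed limit or range.

## Working session

There is one attempt and no reset: what is moved stays moved. The work goes in short steps, Python scripts to look and compute and a tool call to move; the robot and the scene stay as the last step left them, time stands still between calls to the robot, and variables do not carry over. Pictures are saved under pics/ and viewed, at most 14 in all, crops included, and the job is handed in when it is done.

Besides the shell and the picture viewer there is one more tool, called after ">>>" as name([rows], argument=value, ...), one row to a line, values as JSON. apply_moves: Moves the arm, as the interface text tells. Its arguments: {"type":"object","properties":{"rows":{"type":"array","items":{"type":"array","items":{"type":"number"}}},"claw":{"type":"number"},"newtons":{"type":"number"}},"required":["rows"]}

```bash
mkdir -p pics; cat > h.py <<'E'
import numpy as np, cv2
from bench import r
from scipy.spatial.transform import Rotation as R
def save(p,n): cv2.imwrite('pics/'+n+'.png',cv2.cvtColor(p['pixels'],cv2.COLOR_RGB2BGR))
def att(p):
    a=np.array(p['attitude'],float)
    return a if a.shape==(3,3) else R.from_rotvec(a).as_matrix() if a.size==3 else R.from_quat(a).as_matrix()
def ray(p,uv,z):
    K=np.array(p['intrinsics']);d=np.linalg.inv(K)@[uv[0],uv[1],1.];d=att(p)@np.array([d[0],-d[1],-d[2]])
    e=np.array(p['eye']);return e+d*(z-e[2])/d[2]
def proj(p,X):
    c=att(p).T@(np.array(X)-np.array(p['eye']));v=np.array(p['intrinsics'])@[c[0],-c[1],-c[2]];return v[:2]/v[2]
E
python3 - <<'E'
from h import *
o=r.get_obs();print(o)
ps=[]
for n in('scene','side'):
    p=r.grab_frame(n);save(p,n);ps.append(p['pixels'][:,:,::-1]);print(n,[k for k in p],p['eye'],p['attitude'],p['intrinsics'])
    for t in 'jar_red jar_orange jar_purple jar_amber jar_black_lid brush seat_red seat_orange seat_purple caddy'.split():
        z={'j':.025,'b':.005,'s':.01,'c':0}[t[0]]
        if t[0]=='j': z=0
        print(t,[(np.round(q['point']),round(q['conf'],2),np.round(ray(p,q['point'],z)[:2],3)) for q in r.landmark_of(p,t)])
E
```

```text
{'clock': 0.0, 'joints': array([-1.38809887,  0.47782965,  0.02232257,  1.55648396, -0.01153066,
        1.10929057, -0.0831055 ]), 'qvel': array([-8.76219940e-05, -2.20524834e-04,  1.68509497e-04, -7.12531778e-04,
        2.46999381e-04,  1.29076084e-03, -9.88954415e-04]), 'tau': array([-1.85780627e-04, -5.96476150e+01,  1.60775285e+00, -2.81182677e+01,
        1.24316677e-02,  9.56623204e-03,  6.33424875e-06]), 'tcp_pos': array([0.19334587, 0.6460357 , 0.20789188]), 'orientation': array([-4.55124432e-01, -3.10828025e+00,  2.94773518e-03]), 'contact_force': array([-0.41414945, -0.26510506,  1.098042  ]), 'moment': array([-0.01573594, -0.01897547, -0.00110257]), 'gripper_force': 0.0, 'grip_width': 0.08552770319718023}
scene ['pixels', 'intrinsics', 'eye', 'attitude', 'shot'] [ 0.14741405 -0.33842575  0.68883441] [ 0.77512609 -0.2177556  -0.56919048] [[389.06778923   0.         254.96473744]
 [  0.         389.06778923 195.15598216]
 [  0.           0.           1.        ]]
jar_red [(array([220., 200.]), 0.59, array([0.448, 0.286]))]
jar_orange [(array([251., 211.]), 0.92, array([0.4
[... 1127 characters left out ...]
197.]), 0.83, array([0.49 , 0.197]))]
jar_purple [(array([256., 143.]), 0.93, array([0.61, 0.38])), (array([256., 167.]), 0.86, array([0.559, 0.285]))]
jar_amber [(array([211., 205.]), 0.57, array([0.419, 0.208]))]
jar_black_lid [(array([287., 182.]), 0.73, array([0.586, 0.204])), (array([309., 255.]), 0.21, array([0.504, 0.004]))]
brush [(array([209., 148.]), 0.81, array([0.501, 0.404]))]
seat_red [(array([353., 239.]), 0.74, array([ 0.582, -0.01 ])), (array([207., 204.]), 0.3, array([0.409, 0.201]))]
seat_orange [(array([307., 255.]), 0.57, array([ 0.495, -0.004]))]
seat_purple [(array([266., 268.]), 0.71, array([0.423, 0.002]))]
caddy [(array([321., 272.]), 0.87, array([ 0.499, -0.039]))]
```

```bash
python3 - <<'E'
import cv2
for n,(a,b,c,d) in {'scene':(130,310,180,380),'side':(120,300,170,400)}.items():
    i=cv2.imread(f'pics/{n}.png');
    cv2.imwrite(f'pics/{n}_c.png',cv2.resize(i[a:b,c:d],None,fx=3.3,fy=3.3,interpolation=cv2.INTER_CUBIC))
E
```

```text
(no output)
```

View pics/scene_c.png

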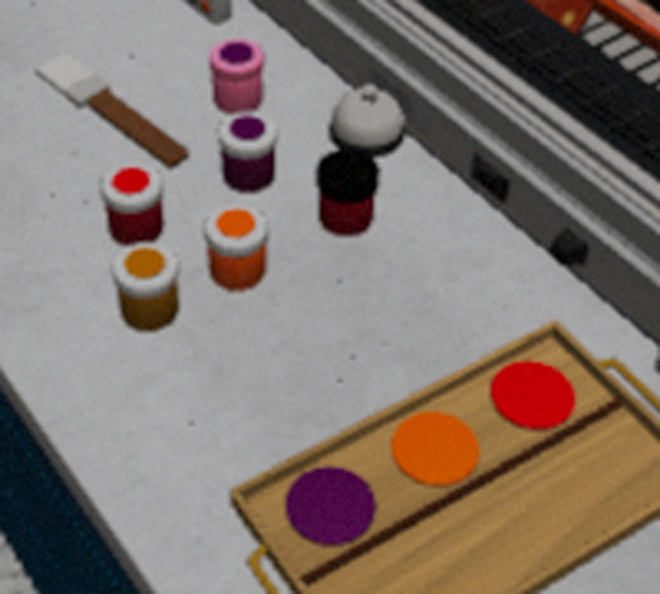

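View pics/side.png

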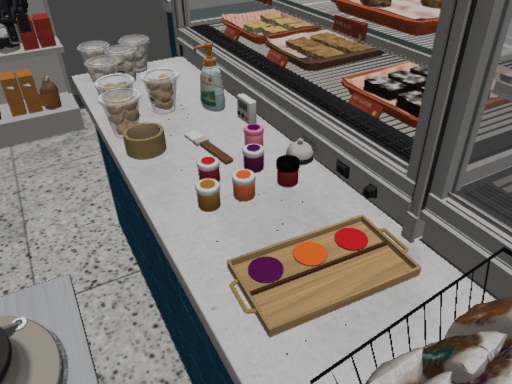

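The crop shows the jars in scene pixels: red with white lid (220,190), orange (251,203), purple with white lid (255,174), amber (224,216), black lid (284,187), and a pink look-alike with a purple sticker (252,152). The purple jar meant is the one with dark jam and white lid at (255,174); the one at (252,152) has pink jam and a pink lid, so it stays. The discs run purple, orange, red from the near end.

```bash
cat >> h.py <<'E'
BOX={'scene':{'red':(208,222,175,195),'orange':(240,262,188,205),'purple':(246,264,160,173),'amber':(212,236,200,216),
 's_purple':(262,298,268,298),'s_orange':(292,330,250,280),'s_red':(322,360,236,262)},
 'side':{'red':(196,220,153,172),'orange':(232,256,167,182),'purple':(242,266,143,158),'amber':(195,220,176,194),
 's_purple':(245,287,253,284),'s_orange':(290,330,238,270),'s_red':(330,372,225,252)}}
HUE={'red':(175,5),'orange':(5,14),'purple':(140,172),'amber':(12,22)}
def blob(p,box,col,smin=120,vmin=40):
    a,b,c,d=box;h=cv2.cvtColor(p['pixels'][c:d,a:b],cv2.COLOR_RGB2HSV);H,S,V=[h[...,i].astype(int) for i in range(3)]
    lo,hi=HUE[col];m=((H>=lo)&(H<=hi)) if lo<hi else ((H>=lo)|(H<=hi))
    m&=(S>smin)&(V>vmin)
    n,l,s,ce=cv2.connectedComponentsWithStats(m.astype(np.uint8))
    i=1+np.argmax(s[1:,4]);return ce[i]+[a,c],s[i,4]
E
python3 - <<'E'
from h import *
for n in('scene','side'):
    p=r.grab_frame(n)
    for k,b in BOX[n].items():
        try:
            uv,ar=blob(p,b,k.split('_')[-1]);print(n,k,np.round(uv,1),ar,np.round(ray(p,uv,.01 if k[0]=='s' else .05)[:2],4))
        except Exception as e: print(n,k,e)
    for q in r.outline_of(p,'brush')[:1]:
        ys,xs=np.nonzero(q['pixels']);P=np.array([ray(p,(x,y),.008)[:2] for x,y in zip(xs,ys)],np.float32)
        print('brush',cv2.minAreaRect(P),P.mean(0))
    for q in r.outline_of(p,'caddy')[:1]:
        ys,xs=np.nonzero(q['pixels']);print(cv2.minAreaRect(np.array([ray(p,(x,y),.012)[:2] for x,y in zip(xs,ys)],np.float32)))
E
```

```text
scene red [218.  184.5] 53 [0.4477 0.2885]
scene orange [251.  197.3] 75 [0.4887 0.2059]
scene purple [254.6 168.3] 50 [0.5535 0.287 ]
scene amber [223.3 209.2] 84 [0.4164 0.2104]
scene s_purple [279.7 282.8] 493 [0.422  0.0026]
scene s_orange [311.4 265.6] 498 [ 0.5017 -0.0016]
scene s_red [341.  249.4] 405 [ 0.5812 -0.0055]
brush ((0.4993759095668793, 0.41246819496154785), (0.03450998663902283, 0.1730182021856308), 6.370870590209961) [0.4990962 0.4157671]
((0.49878615140914917, -0.03830847144126892), (0.15708348155021667, 0.2894071340560913), 86.9975357055664)
side red [207.5 160. ] 75 [0.4504 0.286 ]
side orange [243.1 173.7] 90 [0.4888 0.2052]
side purple [253.1 147.1] 54 [0.5533 0.2859]
side amber [207.  183.4] 95 [0.4164 0.2092]
side s_purple [265.4 269.1] 698 [0.4215 0.0009]
side s_orange [310.8 254.6] 776 [ 0.5006 -0.0066]
side s_red [350.8 238.6] 581 [ 0.5803 -0.0072]
brush ((0.49892374873161316, 0.4081295132637024), (0.03750352934002876, 0.18531900644302368), 6.8678178787231445) [0.50031    0.40834898]
((0.500455379486084, -0.03854529559612274), (0.16158340871334076, 0.2907947897911072), 86.79450988769531)
```

```bash
cat >> h.py <<'E'
def go(xyz,phi,n=0):
    o=r.get_obs();R0=R.from_rotvec(o['orientation']);a=np.radians(phi)
    y=np.array([np.cos(a),np.sin(a),0]);z=np.array([0,0,-1.]);x=np.cross(y,z)
    R1=R.from_matrix(np.c_[x,y,z]);s=R0.inv().apply(np.array(xyz)-o['tcp_pos'])/.25
    t=(R0.inv()*R1).as_rotvec()/(np.pi/2)
    d=np.linalg.norm(s)*.25;y0=R0.as_matrix()[:,1]
    print('at',np.round(o['tcp_pos'],4),'phi',round(np.degrees(np.arctan2(y0[1],y0[0])),1),'->',list(np.round(s,3)),list(np.round(t,3)),'rows',round(d/.0625,1),round(np.linalg.norm(t)*90/10.7,1),'q',np.round(o['joints'],2))
E
python3 -c "
from h import *
go((.5,.40,.20),6.6)"
```

```text
at [0.1935 0.6467 0.2089] phi 73.3 -> [np.float64(-1.457), np.float64(-0.594), np.float64(0.036)] [np.float64(0.0), np.float64(-0.0), np.float64(0.742)] rows 6.3 6.2 q [-1.39  0.48  0.02  1.56 -0.01  1.11 -0.08]
```

>>> apply_moves([
  [-0.23, -0.09, 0, 0, 0, 0.11],
  [-0.46, -0.18, 0.01, 0, 0, 0.22],
  [-0.69, -0.28, 0.01, 0, 0, 0.33],
  [-0.92, -0.37, 0.02, 0, 0, 0.44],
], claw=1)

```text
clock: 1.9
tcp_pos: [0.3888, 0.4908, 0.2043]
orientation: [-1.489, -2.766, -0.002]
contact_force: [0.5, 0.2, -0.1]
grip_width: 0.0857
gripper_force: 0.0
```

```bash
python3 -c "
from h import *
go((.5,.40,.20),6.6)"
```

```text
at [0.3888 0.4908 0.2043] phi 33.4 -> [np.float64(-0.548), np.float64(0.171), np.float64(0.017)] [np.float64(0.0), np.float64(-0.0), np.float64(0.298)] rows 2.3 2.5 q [-1.17  0.4   0.23  1.7  -0.1   1.05 -0.33]
```

>>> apply_moves([
  [-0.2, 0.06, 0.01, 0, 0, 0.1],
  [-0.4, 0.12, 0.01, 0, 0, 0.2],
  [-0.55, 0.17, 0.02, 0, 0, 0.3],
  [-0.55, 0.17, 0.02, 0, 0, 0.3],
  [-0.55, 0.17, 0.02, 0, 0, 0.3],
])

```text
clock: 2.52
tcp_pos: [0.4983, 0.4022, 0.1988]
orientation: [-2.084, -2.349, 0.0]
contact_force: [-0.2, 0.8, 0.7]
grip_width: 0.0855
gripper_force: 0.0
```

```bash
python3 - <<'E'
from h import *
go((.5,.40,.20),6.6)
p=r.grab_frame('wrist');save(p,'w1');print(p['eye'])
q=r.outline_of(p,'brush')
if q:
    ys,xs=np.nonzero(q[0]['pixels']);P=np.array([ray(p,(x,y),.009)[:2] for x,y in zip(xs,ys)],np.float32)
    print(q[0]['conf'],cv2.minAreaRect(P),cv2.boxPoints(cv2.minAreaRect(P)))
l=r.landmark_of(p,'brush');print([(x['conf'],x['point'],ray(p,x['point'],0)) for x in l])
h=cv2.cvtColor(p['pixels'],cv2.COLOR_RGB2HSV)
if q:
    m=q[0]['pixels']&(h[...,1]>90);ys,xs=np.nonzero(m);P=np.array([ray(p,(x,y),.009)[:2] for x,y in zip(xs,ys)],np.float32);print('handle',cv2.minAreaRect(P))
E
```

```text
at [0.4983 0.4022 0.1988] phi 6.8 -> [np.float64(-0.01), np.float64(0.006), np.float64(-0.005)] [np.float64(-0.0), np.float64(-0.0), np.float64(0.003)] rows 0.0 0.0 q [-1.04  0.44  0.36  1.67 -0.18  1.06 -0.5 ]
[0.48898356 0.48488967 0.36302819]
0.86 ((0.502465546131134, 0.41778331995010376), (0.03263697400689125, 0.1715751737356186), 8.299123764038086) [[0.47393525 0.5003171 ]
 [0.49870062 0.33053866]
 [0.53099585 0.33524954]
 [0.5062305  0.505028  ]]
[(0.71, [262.0, 154.3], array([0.49877136, 0.41631052, 0.        ]))]
handle ((0.506939172744751, 0.38572901487350464), (0.02098718471825123, 0.10685192048549652), 8.187675476074219)
```

View pics/w1.png

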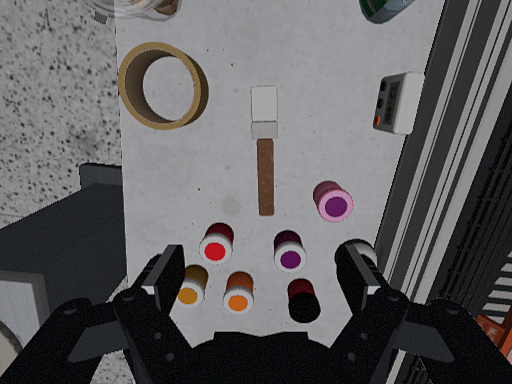

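The wrist view shows the brush at columns 250–278, rows 86–216 (handle 259–273), bristles to the far side, clear all round.

```bash
python3 -c "
from h import *
go((.504,.406,.004),8.2)"
```

```text
at [0.4977 0.4029 0.1989] phi 6.9 -> [np.float64(0.009), np.float64(0.027), np.float64(0.779)] [np.float64(-0.0), np.float64(-0.0), np.float64(-0.014)] rows 3.1 0.1 q [-1.04  0.44  0.36  1.67 -0.18  1.06 -0.5 ]
```

>>> apply_moves([
  [0.01, 0.03, 0.25, 0, 0, -0.01],
  [0.01, 0.03, 0.5, 0, 0, -0.01],
  [0.01, 0.03, 0.68, 0, 0, -0.01],
  [0.01, 0.03, 0.75, 0, 0, -0.01],
  [0.01, 0.03, 0.75, 0, 0, -0.01],
], claw=0.6)

```text
clock: 3.3
tcp_pos: [0.5057, 0.4051, 0.0112]
orientation: [-2.067, -2.365, 0.002]
contact_force: [-0.5, -0.6, 0.1]
grip_width: 0.0512
gripper_force: 0.0
```

```bash
python3 -c "
from h import *
go((.504,.406,.004),8.2)"
```

```text
at [0.5057 0.4051 0.0112] phi 7.7 -> [np.float64(0.004), np.float64(-0.006), np.float64(0.029)] [np.float64(-0.001), np.float64(0.0), np.float64(-0.006)] rows 0.1 0.0 q [-0.97  0.68  0.28  1.77 -0.27  0.73 -0.42]
```

>>> apply_moves([
  [0, -0.01, 0.03, 0, 0, 0],
  [0, -0.01, 0.03, 0, 0, 0],
])

```text
clock: 3.55
tcp_pos: [0.5039, 0.4051, 0.005]
orientation: [-2.068, -2.365, -0.003]
contact_force: [-0.4, -0.2, 0.7]
grip_width: 0.0511
gripper_force: 0.0
```

>>> apply_moves([
  [0, 0, 0, 0, 0, 0],
  [0, 0, 0, 0, 0, 0],
  [0, 0, 0, 0, 0, 0],
  [0, 0, 0, 0, 0, 0],
], claw=0, newtons=50)

```text
clock: 4.05
tcp_pos: [0.5038, 0.4044, 0.004]
orientation: [-2.069, -2.364, -0.0]
contact_force: [0.1, -1.3, -0.8]
grip_width: 0.0001
gripper_force: 0.0
```

>>> apply_moves([
  [0, 0, -0.2, 0, 0, 0],
  [0, 0, -0.4, 0, 0, 0],
  [0, 0, -0.45, 0, 0, 0],
])

```text
clock: 4.42
tcp_pos: [0.5057, 0.4056, 0.1202]
orientation: [2.069, 2.364, 0.009]
contact_force: [1.1, 0.8, -0.4]
grip_width: 0.0001
gripper_force: 0.0
```

```bash
python3 -c "
from h import *
go((.504,.18,.14),47)
go((.5098,-.0747,.08),87)"
```

```text
at [0.5057 0.4056 0.1202] phi 7.6 -> [np.float64(-0.893), np.float64(-0.126), np.float64(-0.083)] [np.float64(0.004), np.float64(-0.001), np.float64(-0.438)] rows 3.6 3.7 q [-1.01  0.54  0.34  1.73 -0.22  0.91 -0.46]
at [0.5057 0.4056 0.1202] phi 7.6 -> [np.float64(-1.907), np.float64(-0.239), np.float64(0.153)] [np.float64(0.004), np.float64(0.0), np.float64(-0.882)] rows 7.7 7.4 q [-1.01  0.54  0.34  1.73 -0.22  0.91 -0.46]
```

The fingers shut empty, so I look again.

```bash
python3 - <<'E'
from h import *
p=r.grab_frame('wrist');save(p,'w2')
s=r.grab_frame('side');save(s,'s2')
for p in(p,s):
    q=r.outline_of(p,'brush')[0];h=cv2.cvtColor(p['pixels'],cv2.COLOR_RGB2HSV)
    for m in(q['pixels'],q['pixels']&(h[...,1]>90)):
        ys,xs=np.nonzero(m);P=np.array([ray(p,(x,y),.009)[:2] for x,y in zip(xs,ys)],np.float32);print(q['conf'],cv2.minAreaRect(P))
w=cv2.imread('pics/w2.png');print(w.shape)
E
```

```text
0.82 ((0.5013039708137512, 0.4252946376800537), (0.03344672918319702, 0.15757444500923157), 8.502594947814941)
0.82 ((0.5058041214942932, 0.3929464817047119), (0.021039210259914398, 0.09214295446872711), 8.092331886291504)
0.75 ((0.49965301156044006, 0.4077213406562805), (0.0368313193321228, 0.18019108474254608), 6.7973222732543945)
0.75 ((0.5057916045188904, 0.37773582339286804), (0.022695381194353104, 0.11385547369718552), 7.929220676422119)
(384, 512, 3)
```

View pics/w2.png

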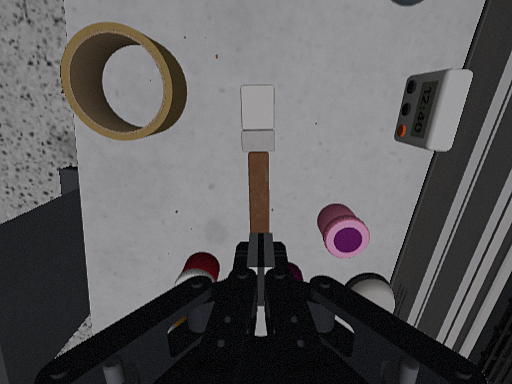

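```bash
python3 - <<'E'
from h import *
p=r.grab_frame('wrist');s=r.grab_frame('side');c=r.grab_frame('scene');t=r.get_obs()['tcp_pos']
for n,q in(('w',p),('s',s),('c',c)): print(n,proj(q,t),proj(q,[.504,.405,.008]))
i=s['pixels'][60:210,130:330,::-1].copy();j=c['pixels'][60:210,130:330,::-1].copy()
def mark(i,q,X):
    u=proj(q,X)-[130,60];cv2.drawMarker(i,tuple(int(v*3) for v in u),(0,255,0),0,14,1)
i=cv2.resize(i,None,fx=3,fy=3);mark(i,s,t);mark(i,s,[.504,.405,.008]);cv2.imwrite('pics/s3.png',i)
E
```

```text
w [259.80340098 229.80794827] [261.54806895 182.80269394]
s [205.78293873 103.29050312] [209.93027934 146.50371382]
c [211.73525233 131.86785329] [215.68556485 163.8353713 ]
```

View pics/s3.png

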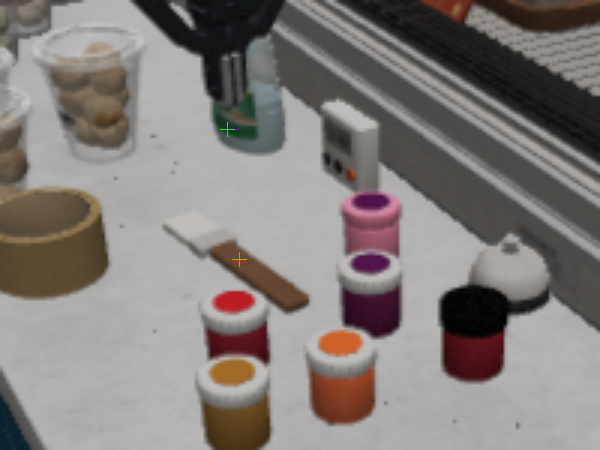

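```bash
python3 - <<'E'
from h import *
o=r.get_obs();t=o['tcp_pos'];Rm=R.from_rotvec(o['orientation']).as_matrix();print(t,o['grip_width'])
out=[]
for n in('side','scene','wrist'):
    q=r.grab_frame(n);u=proj(q,t).astype(int);a=max(0,u[1]-40);b=u[0]-35
    i=cv2.resize(q['pixels'][a:a+55,b:b+70,::-1],None,fx=7,fy=7,interpolation=cv2.INTER_CUBIC)[:, :]
    for k,c in((0,(0,255,0)),(.01,(0,255,255)),(.02,(0,0,255))):
        v=proj(q,t-Rm[:,2]*k);cv2.drawMarker(i,tuple(int((x+.5)*7) for x in v-[b,a]),c,0,12,1)
    out.append(cv2.resize(i,(390,306)))
cv2.imwrite('pics/tip.png',np.vstack([np.hstack(out[:2]),np.hstack([out[2],0*out[2]])])[:600])
E
```

```text
[0.50280777 0.40373805 0.11462021] 0.00046888223259787325
```

View pics/tip.png

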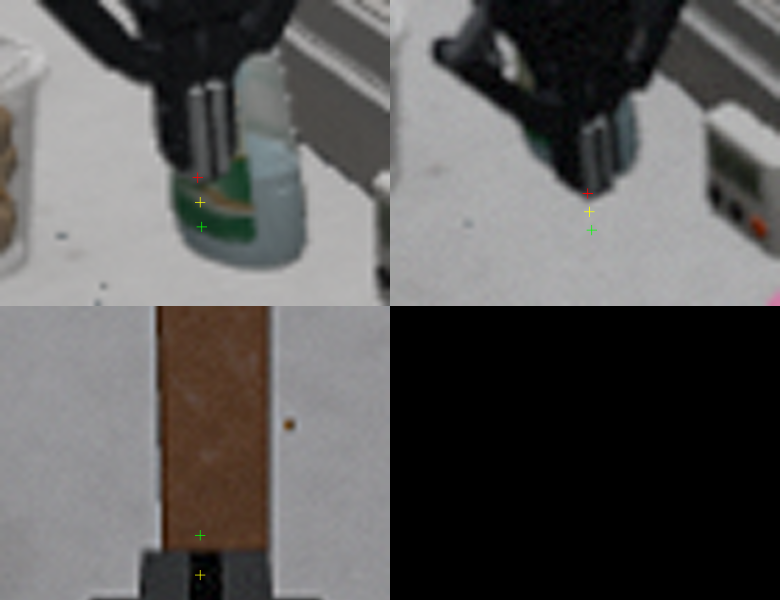

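```bash
python3 - <<'E'
from h import *
t=r.get_obs()['tcp_pos']
for n,dy,obs in(('side',-1,-7.6),('scene',-1,-5.),('wrist',1,3.9)):
    q=r.grab_frame(n);u=int(proj(q,t)[1])
    for f in(0,.011): print(n,f,'obs',obs,[(k,round(proj(q,t+[0,dy*f,k])[1]-u,1)) for k in(0,.01,.02,.03)])
E
```

```text
side 0 obs -7.6 [(0, np.float64(0.9)), (0.01, np.float64(-3.5)), (0.02, np.float64(-7.9)), (0.03, np.float64(-12.4))]
side 0.011 obs -7.6 [(0, np.float64(2.7)), (0.01, np.float64(-1.7)), (0.02, np.float64(-6.2)), (0.03, np.float64(-10.7))]
scene 0 obs -5.0 [(0, np.float64(0.5)), (0.01, np.float64(-2.8)), (0.02, np.float64(-6.1)), (0.03, np.float64(-9.5))]
scene 0.011 obs -5.0 [(0, np.float64(2.6)), (0.01, np.float64(-0.7)), (0.02, np.float64(-4.1)), (0.03, np.float64(-7.5))]
wrist 0 obs 3.9 [(0, np.float64(0.8)), (0.01, np.float64(7.8)), (0.02, np.float64(15.7)), (0.03, np.float64(24.6))]
wrist 0.011 obs 3.9 [(0, np.float64(-13.9)), (0.01, np.float64(-7.5)), (0.02, np.float64(-0.3)), (0.03, np.float64(7.7))]
```

The reported TCP lies about 23 mm beyond the real fingertips, so the fingers passed above the brush. I probe the table with shut fingers beside the brush to get the true offset.

```bash
python3 -c "
from h import *
go((.455,.41,-.010),8.2)"
```

```text
at [0.5037 0.4043 0.116 ] phi 7.6 -> [np.float64(0.049), np.float64(-0.19), np.float64(0.504)] [np.float64(-0.0), np.float64(0.0), np.float64(-0.006)] rows 2.2 0.1 q [-1.01  0.54  0.33  1.73 -0.22  0.91 -0.46]
```

>>> apply_moves([
  [0.05, -0.19, 0.1, 0, 0, 0],
  [0.05, -0.19, 0.3, 0, 0, 0],
  [0.05, -0.19, 0.42, 0, 0, 0],
  [0.05, -0.19, 0.48, 0, 0, 0],
  [0.05, -0.19, 0.5, 0, 0, 0],
])

```text
clock: 5.7
tcp_pos: [0.4552, 0.4104, -0.009]
orientation: [2.069, 2.364, -0.001]
contact_force: [-0.3, 0.4, 0.6]
grip_width: -0.0002
gripper_force: 0.0
```

>>> apply_moves([
  [0, 0, 0, 0, 0, 0],
  [0, 0, 0.02, 0, 0, 0],
  [0, 0, 0.02, 0, 0, 0],
])

```text
clock: 6.08
tcp_pos: [0.4551, 0.4107, -0.0133]
orientation: [-2.068, -2.364, -0.001]
contact_force: [-0.1, 0.2, 0.7]
grip_width: -0.0001
gripper_force: 0.0
```

No contact at -13 mm, which confirms it. I continue in small steps.

>>> apply_moves([
  [0, 0, 0.02, 0, 0, 0],
  [0, 0, 0.02, 0, 0, 0],
])

```text
clock: 6.32
tcp_pos: [0.4548, 0.4103, -0.0189]
orientation: [-2.068, -2.364, 0.001]
contact_force: [1.3, -0.4, -0.5]
grip_width: 0.0001
gripper_force: 0.0
```

>>> apply_moves([
  [0, 0, 0.01, 0, 0, 0],
  [0, 0, 0.01, 0, 0, 0],
])

```text
clock: 6.58
tcp_pos: [0.4549, 0.4104, -0.0213]
orientation: [-2.069, -2.364, 0.001]
contact_force: [0.2, 0.1, -0.1]
grip_width: 0.0
gripper_force: 0.0
```

>>> apply_moves([
  [0, 0, 0.01, 0, 0, 0],
  [0, 0, 0.01, 0, 0, 0],
])

```text
clock: 6.82
tcp_pos: [0.4552, 0.4106, -0.0223]
orientation: [-2.069, -2.364, -0.001]
contact_force: [-2.9, -2.1, 12.6]
grip_width: -0.0002
gripper_force: 6.3
```

Table contact comes at a reported z of -22 mm, so true tip z = reported + 22 mm. I lift, open and go over the handle.

>>> apply_moves([
  [0, 0, -0.1, 0, 0, 0],
  [0, 0, -0.22, 0, 0, 0],
  [-0.03, 0.19, -0.22, 0, 0, 0],
  [-0.03, 0.19, -0.22, 0, 0, 0],
], claw=0.6)

```text
clock: 7.32
tcp_pos: [0.5075, 0.4082, 0.0324]
orientation: [2.071, 2.358, 0.005]
contact_force: [-0.2, -0.7, -0.9]
grip_width: 0.0515
gripper_force: 0.0
```

```bash
python3 -c "
from h import *
go((.504,.405,-.0190),8.2)"
```

```text
at [0.5075 0.4082 0.0324] phi 7.4 -> [np.float64(-0.011), np.float64(-0.016), np.float64(0.206)] [np.float64(0.003), np.float64(-0.0), np.float64(-0.009)] rows 0.8 0.1 q [-0.99  0.65  0.3   1.76 -0.26  0.76 -0.43]
```

>>> apply_moves([
  [-0.01, -0.015, 0.1, 0, 0, 0],
  [-0.01, -0.015, 0.18, 0, 0, 0],
  [-0.01, -0.015, 0.2, 0, 0, 0],
  [-0.01, -0.015, 0.2, 0, 0, 0],
])

```text
clock: 7.82
tcp_pos: [0.4995, 0.4064, -0.0189]
orientation: [-2.068, -2.365, 0.001]
contact_force: [0.1, 0.4, 0.5]
grip_width: 0.0511
gripper_force: 0.0
```

>>> apply_moves([
  [0, 0, 0, 0, 0, 0],
  [0, 0, 0, 0, 0, 0],
  [0, 0, 0, 0, 0, 0],
  [0, 0, 0, 0, 0, 0],
], claw=0, newtons=50)

```text
clock: 8.32
tcp_pos: [0.5005, 0.4069, -0.0175]
orientation: [2.069, 2.364, 0.003]
contact_force: [-1.0, -0.3, 6.5]
grip_width: 0.0203
gripper_force: 49.6
```

>>> apply_moves([
  [0, 0, -0.15, 0, 0, 0],
  [0, 0, -0.35, 0, 0, 0],
  [0, 0, -0.45, 0, 0, 0],
  [0, 0, -0.45, 0, 0, 0],
])

```text
clock: 8.82
tcp_pos: [0.5009, 0.4074, 0.0961]
orientation: [2.069, 2.364, 0.007]
contact_force: [0.1, 1.3, -1.2]
grip_width: 0.02
gripper_force: 49.1
```

```bash
python3 -c "
from h import *
go((.505,.18,.094),47)"
```

```text
at [0.5009 0.4074 0.0961] phi 7.6 -> [np.float64(-0.904), np.float64(-0.104), np.float64(0.006)] [np.float64(0.003), np.float64(-0.001), np.float64(-0.437)] rows 3.6 3.7 q [-1.01  0.56  0.33  1.75 -0.23  0.86 -0.45]
```

>>> apply_moves([
  [-0.18, -0.02, 0, 0, 0, -0.09],
  [-0.36, -0.04, 0, 0, 0, -0.18],
  [-0.54, -0.06, 0, 0, 0, -0.27],
  [-0.72, -0.08, 0, 0, 0, -0.36],
  [-0.9, -0.1, 0, 0, 0, -0.44],
])

```text
clock: 9.45
tcp_pos: [0.5037, 0.1782, 0.0925]
orientation: [-1.138, -2.927, 0.003]
contact_force: [-0.1, 0.7, -0.4]
grip_width: 0.0199
gripper_force: 49.1
```

```bash
python3 -c "
from h import *
go((.509,-.073,.06),87)"
```

```text
at [0.5037 0.1782 0.0925] phi 47.5 -> [np.float64(-0.695), np.float64(-0.726), np.float64(0.131)] [np.float64(-0.001), np.float64(-0.001), np.float64(-0.439)] rows 4.1 3.7 q [-0.6   0.4   0.18  2.   -0.1   0.75  0.47]
```

>>> apply_moves([
  [-0.14, -0.145, 0, 0, 0, -0.09],
  [-0.28, -0.29, 0, 0, 0, -0.18],
  [-0.42, -0.435, 0, 0, 0, -0.27],
  [-0.56, -0.58, 0.06, 0, 0, -0.36],
  [-0.695, -0.725, 0.12, 0, 0, -0.44],
])

```text
clock: 10.07
tcp_pos: [0.5083, -0.0723, 0.0624]
orientation: [-0.079, -3.139, -0.001]
contact_force: [0.6, 0.1, -0.6]
grip_width: 0.0201
gripper_force: 49.1
```

```bash
python3 - <<'E'
from h import *
go((.509,-.073,-.009),87)
p=r.grab_frame('wrist');save(p,'w4');s=r.grab_frame('side')
for k in('s_purple','s_orange','s_red'):
    try: uv,a=blob(p,(0,512,0,384),k[2:]);print(k,uv,a,ray(p,uv,.01))
    except Exception as e: print(e)
q=r.outline_of(s,'brush')[0];ys,xs=np.nonzero(q['pixels']);print(cv2.minAreaRect(np.array([ray(s,(x,y),.084)[:2] for x,y in zip(xs,ys)],np.float32)))
E
```

```text
at [ 0.5083 -0.0723  0.0624] phi 87.1 -> [np.float64(-0.003), np.float64(-0.003), np.float64(0.286)] [np.float64(0.0), np.float64(-0.001), np.float64(0.001)] rows 1.1 0.0 q [-0.04  0.41  0.07  2.06 -0.05  0.67  1.59]
s_purple [355.3925104   89.95515488] 4326 [0.42152356 0.00424951 0.01      ]
s_orange [259.97638889 265.7599537 ] 4320 [ 0.57252937 -0.07590042  0.01      ]
s_red [337.65360697 263.05223881] 1608 [ 0.57329822 -0.00293157  0.01      ]
((0.4965450167655945, -0.08306059241294861), (0.04048457369208336, 0.17744600772857666), 85.82003784179688)
```

View pics/w4.png

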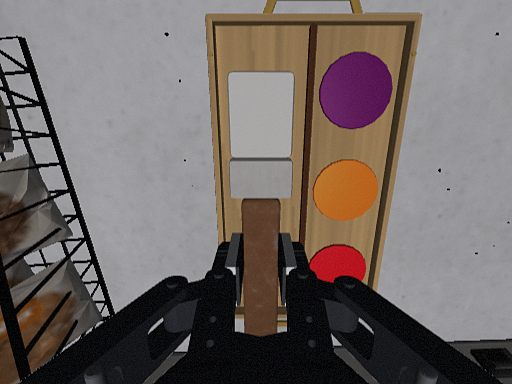

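The brush hangs lengthwise over the trough (columns 228–294, trough 217–308), bristles toward the purple disc end. I lower it.

>>> apply_moves([
  [0, 0, 0.12, 0, 0, 0],
  [0, 0, 0.22, 0, 0, 0],
  [0, 0, 0.27, 0, 0, 0],
  [0, 0, 0.28, 0, 0, 0],
  [0, 0, 0.28, 0, 0, 0],
])

```text
clock: 10.85
tcp_pos: [0.5096, -0.0706, -0.0058]
orientation: [0.086, 3.14, 0.0]
contact_force: [-0.3, 0.6, -1.0]
grip_width: 0.0203
gripper_force: 49.2
```

>>> apply_moves([
  [0, 0, 0.01, 0, 0, 0],
  [0, 0, 0.01, 0, 0, 0],
  [0, 0, 0.01, 0, 0, 0],
], claw=0.45)

```text
clock: 11.22
tcp_pos: [0.5095, -0.071, -0.0083]
orientation: [0.087, 3.14, 0.0]
contact_force: [0.8, -0.6, -0.1]
grip_width: 0.0384
gripper_force: 0.0
```

>>> apply_moves([
  [0, 0, -0.1, 0, 0, 0],
  [0, 0, -0.3, 0, 0, 0],
  [0, 0, -0.5, 0, 0, 0],
])

```text
clock: 11.6
tcp_pos: [0.5089, -0.071, 0.1177]
orientation: [-0.087, -3.14, 0.0]
contact_force: [0.7, 0.0, 0.6]
grip_width: 0.0385
gripper_force: 0.0
```

```bash
python3 - <<'E'
from h import *
go((.5,.14,.14),45)
p=r.grab_frame('wrist');print(p['eye'])
for k,b in(('purple',(290,512,0,384)),('orange',(290,512,0,384)),('red',(290,512,0,384))):
    uv,a=blob(p,b,k);print(k,uv,a,ray(p,uv,.01)[:2])
s=r.grab_frame('side');q=r.outline_of(s,'brush')[0];ys,xs=np.nonzero(q['pixels']);print(cv2.minAreaRect(np.array([ray(s,(x,y),.014)[:2] for x,y in zip(xs,ys)],np.float32)))
E
```

```text
at [ 0.5089 -0.071   0.1177] phi 86.8 -> [np.float64(0.082), np.float64(0.841), np.float64(-0.089)] [np.float64(-0.0), np.float64(-0.0), np.float64(0.465)] rows 3.4 3.9 q [-0.06  0.33  0.09  2.03 -0.04  0.79  1.57]
[ 0.42653998 -0.0661234   0.28196746]
purple [334.25374224  91.47937203] 2739 [0.42173478 0.00433582]
orange [296.11099692 145.65262076] 973 [ 0.47115699 -0.03257681]
red [326.60519903 236.93988627] 1231 [0.5767267  0.00066787]
((0.5000309944152832, -0.07473604381084442), (0.0375961996614933, 0.17666484415531158), 85.23571014404297)
```

>>> apply_moves([
  [0.02, 0.17, -0.02, 0, 0, 0.1],
  [0.04, 0.34, -0.04, 0, 0, 0.2],
  [0.05, 0.5, -0.06, 0, 0, 0.3],
  [0.07, 0.67, -0.08, 0, 0, 0.4],
  [0.08, 0.84, -0.09, 0, 0, 0.48],
], claw=0.75)

```text
clock: 12.38
tcp_pos: [0.5, 0.1409, 0.138]
orientation: [-1.243, -2.884, 0.002]
contact_force: [1.1, 0.8, -0.5]
grip_width: 0.0639
gripper_force: 0.0
```

```bash
python3 -c "
from h import *
go((.5,.2,.14),0)"
```

```text
at [0.5    0.1409 0.138 ] phi 43.4 -> [np.float64(0.172), np.float64(0.162), np.float64(-0.008)] [np.float64(-0.001), np.float64(0.0), np.float64(0.482)] rows 0.9 4.1 q [-0.53  0.31  0.16  2.   -0.07  0.84  0.43]
```

>>> apply_moves([
  [0.05, 0.05, 0, 0, 0, 0.12],
  [0.1, 0.1, 0, 0, 0, 0.24],
  [0.17, 0.16, 0, 0, 0, 0.36],
  [0.17, 0.16, 0, 0, 0, 0.48],
  [0.17, 0.16, 0, 0, 0, 0.48],
])

```text
clock: 13.0
tcp_pos: [0.4997, 0.198, 0.1377]
orientation: [-2.211, -2.232, 0.004]
contact_force: [0.4, -1.0, -0.0]
grip_width: 0.0642
gripper_force: 0.0
```

```bash
python3 - <<'E'
from h import *
p=r.grab_frame('wrist');save(p,'w5');print(p['eye'])
T={'red':(.449,.287),'orange':(.4888,.2055),'purple':(.5534,.2865)}
for k,(x,y) in T.items():
    u=proj(p,(x,y,.05)).astype(int);print(k,u)
    try:
        uv,a=blob(p,(max(0,u[0]-28),u[0]+28,max(0,u[1]-28),u[1]+28),k,150 if k!='purple' else 120,70);print(uv,a,np.round(ray(p,uv,.05),4))
    except Exception as e:print(e)
go((.449,.287,.06),0)
E
```

```text
[0.49963948 0.28164053 0.30176516]
red [203  93]
[205.18742293  91.25154131] 811 [0.4503 0.2886 0.05  ]
orange [249 182]
[254.70769231 156.44615385] 65 [0.494  0.2309 0.05  ]
purple [322  94]
[321.23730964  93.16116751] 788 [0.5526 0.2879 0.05  ]
at [0.4999 0.1978 0.1379] phi 0.6 -> [np.float64(0.36), np.float64(-0.199), np.float64(0.312)] [np.float64(-0.001), np.float64(0.001), np.float64(0.007)] rows 2.1 0.1 q [-0.73  0.34  0.29  1.97 -0.13  0.85 -0.36]
```

View pics/w5.png

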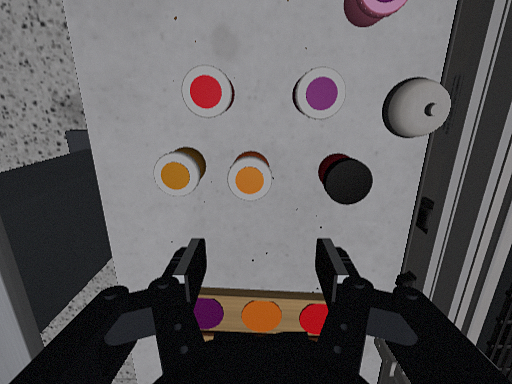

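Wrist view: white-lidded red at (206,91), white-lidded purple at (321,93), orange at (250,180). The look-alikes are amber (176,176), black lid (348,182) and pink (375,8). I fetch the red jar first.

>>> apply_moves([
  [0.18, -0.1, 0.05, 0, 0, 0],
  [0.36, -0.2, 0.15, 0, 0, 0.01],
  [0.36, -0.2, 0.31, 0, 0, 0.01],
  [0.36, -0.2, 0.31, 0, 0, 0.01],
])

```text
clock: 13.55
tcp_pos: [0.4476, 0.286, 0.0589]
orientation: [-2.227, -2.216, 0.01]
contact_force: [-0.3, -0.6, 0.2]
grip_width: 0.0639
gripper_force: 0.0
```

```bash
python3 -c "
from h import *
go((.450,.288,-.002),0)"
```

```text
at [0.4476 0.286  0.0589] phi -0.3 -> [np.float64(0.009), np.float64(0.011), np.float64(0.244)] [np.float64(-0.003), np.float64(0.003), np.float64(-0.003)] rows 1.0 0.0 q [-0.87  0.45  0.23  2.03 -0.16  0.68 -0.54]
```

>>> apply_moves([
  [0.01, 0.01, 0.1, 0, 0, 0],
  [0.01, 0.01, 0.2, 0, 0, 0],
  [0.01, 0.01, 0.24, 0, 0, 0],
  [0.01, 0.01, 0.24, 0, 0, 0],
])

```text
clock: 14.05
tcp_pos: [0.4529, 0.2896, 0.0019]
orientation: [2.231, 2.212, -0.0]
contact_force: [0.4, 0.5, -0.1]
grip_width: 0.0643
gripper_force: 0.0
```

>>> apply_moves([
  [0, 0, 0, 0, 0, 0],
  [0, 0, 0, 0, 0, 0],
  [0, 0, 0, 0, 0, 0],
  [0, 0, 0, 0, 0, 0],
], claw=0.3, newtons=35)

```text
clock: 14.55
tcp_pos: [0.4532, 0.2905, 0.0027]
orientation: [2.23, 2.212, 0.003]
contact_force: [-0.5, -1.2, 5.8]
grip_width: 0.0431
gripper_force: 35.0
```

>>> apply_moves([
  [0, 0, -0.15, 0, 0, 0],
  [0, 0, -0.35, 0, 0, 0],
  [0, 0, -0.45, 0, 0, 0],
  [0, 0, -0.45, 0, 0, 0],
])

```text
clock: 15.05
tcp_pos: [0.4539, 0.2914, 0.1166]
orientation: [2.23, 2.212, 0.009]
contact_force: [-0.8, 0.6, -0.5]
grip_width: 0.0432
gripper_force: 35.8
```

```bash
python3 -c "
from h import *
go((.5,.1,.11),0)"
```

```text
at [0.4539 0.2914 0.1166] phi -0.5 -> [np.float64(-0.764), np.float64(0.191), np.float64(0.024)] [np.float64(0.003), np.float64(-0.002), np.float64(-0.005)] rows 3.2 0.1 q [-0.9   0.37  0.26  1.99 -0.13  0.8  -0.57]
```

>>> apply_moves([
  [-0.22, 0.1, 0, 0, 0, 0],
  [-0.45, 0.2, 0, 0, 0, 0],
  [-0.67, 0.3, 0, 0, 0, 0],
  [-0.9, 0.4, 0, 0, 0, 0],
])

```text
clock: 15.55
tcp_pos: [0.5504, 0.063, 0.113]
orientation: [-2.229, -2.213, 0.001]
contact_force: [1.9, 0.7, -0.9]
grip_width: 0.0434
gripper_force: 35.8
```

```bash
python3 -c "
from h import *
go((.5805,-.002,.05),0)"
```

```text
at [0.5504 0.063  0.113 ] phi -0.4 -> [np.float64(-0.259), np.float64(0.122), np.float64(0.252)] [np.float64(-0.001), np.float64(0.0), np.float64(-0.005)] rows 1.5 0.0 q [-0.48  0.41  0.32  1.95 -0.17  0.81 -0.07]
```

>>> apply_moves([
  [-0.2, 0.09, 0, 0, 0, -0.005],
  [-0.26, 0.12, 0.15, 0, 0, -0.005],
  [-0.26, 0.12, 0.28, 0, 0, -0.005],
  [-0.26, 0.12, 0.28, 0, 0, -0.005],
])

```text
clock: 16.05
tcp_pos: [0.577, -0.0009, 0.0409]
orientation: [-2.219, -2.218, 0.008]
contact_force: [-0.8, 0.7, -0.8]
grip_width: 0.0429
gripper_force: 35.8
```

```bash
python3 - <<'E'
from h import *
go((.5805,-.002,.013),0)
p=r.grab_frame('wrist');save(p,'w6')
print(proj(p,(.5805,-.0045,.01)))
for k in('scene','side'):
    s=r.grab_frame(k);u=proj(s,(.58,-.004,.09)).astype(int)
    uv,a=blob(s,(u[0]-16,u[0]+16,u[1]-13,u[1]+13),'red',170,120);print(k,uv,a,ray(s,uv,.05+.043-.0025)[:2])
E
```

```text
at [ 0.577  -0.0009  0.0409] phi -0.0 -> [np.float64(-0.004), np.float64(0.015), np.float64(0.111)] [np.float64(-0.004), np.float64(0.0), np.float64(-0.0)] rows 0.5 0.0 q [-0.33  0.55  0.29  1.93 -0.24  0.7   0.1 ]
[264.85172102 216.18631133]
scene [346.08860759 225.29113924] 79 [ 0.58010595 -0.00584947]
side [354.96062992 198.4015748 ] 127 [ 0.5806894 -0.003948 ]
```

>>> apply_moves([
  [0, 0.01, 0.06, 0, 0, 0],
  [0, 0.01, 0.1, 0, 0, 0],
  [0, 0.01, 0.11, 0, 0, 0],
  [0, 0.01, 0.115, 0, 0, 0],
])

```text
clock: 16.7
tcp_pos: [0.5823, -0.0006, 0.0149]
orientation: [-2.222, -2.221, 0.0]
contact_force: [0.2, 0.5, -0.9]
grip_width: 0.0431
gripper_force: 35.8
```

>>> apply_moves([
  [0, 0, 0, 0, 0, 0],
  [0, 0, 0, 0, 0, 0],
])

```text
clock: 16.95
tcp_pos: [0.5827, -0.0006, 0.0154]
orientation: [2.222, 2.221, 0.001]
contact_force: [0.1, -0.5, -0.9]
grip_width: 0.0429
gripper_force: 35.8
```

>>> apply_moves([
  [0, 0, 0.01, 0, 0, 0],
  [0, 0, 0.012, 0, 0, 0],
])

```text
clock: 17.2
tcp_pos: [0.5828, -0.0006, 0.0128]
orientation: [2.222, 2.221, 0.001]
contact_force: [-1.5, 0.6, 9.4]
grip_width: 0.0431
gripper_force: 36.6
```

>>> apply_moves([
  [0, 0, 0, 0, 0, 0],
  [0, 0, 0, 0, 0, 0],
  [0, 0, 0, 0, 0, 0],
], claw=0.7)

```text
clock: 17.58
tcp_pos: [0.5824, -0.0006, 0.012]
orientation: [-2.222, -2.221, 0.0]
contact_force: [-0.1, -0.2, 0.9]
grip_width: 0.0596
gripper_force: 0.0
```

>>> apply_moves([
  [0, 0, -0.15, 0, 0, 0],
  [0, 0, -0.35, 0, 0, 0],
  [0, 0, -0.4, 0, 0, 0],
  [0.2, 0, -0.4, 0, 0, 0],
])

```text
clock: 18.08
tcp_pos: [0.5835, 0.0451, 0.1136]
orientation: [2.228, 2.21, 0.001]
contact_force: [0.8, 1.1, -0.3]
grip_width: 0.0598
gripper_force: 0.0
```

```bash
python3 - <<'E'
from h import *
p=r.grab_frame('side');u=proj(p,(.582,-.003,.06)).astype(int)
uv,a=blob(p,(u[0]-18,u[0]+18,u[1]-12,u[1]+12),'red',150,90);print(uv,a,ray(p,uv,.06)[:2])
p=r.grab_frame('scene');u=proj(p,(.582,-.003,.06)).astype(int)
uv,a=blob(p,(u[0]-16,u[0]+16,u[1]-12,u[1]+12),'red',150,90);print(uv,a,ray(p,uv,.06)[:2])
go((.54,.22,.11),0)
E
```

```text
[354.14814815 213.57777778] 135 [ 0.5827138  -0.00453392]
[344.32 233.48] 100 [ 0.58348501 -0.00334312]
at [0.5821 0.0563 0.1115] phi 0.4 -> [np.float64(0.656), np.float64(-0.163), np.float64(0.009)] [np.float64(-0.0), np.float64(-0.002), np.float64(0.005)] rows 2.7 0.0 q [-0.45  0.45  0.32  1.88 -0.19  0.84 -0.02]
```

>>> apply_moves([
  [0.23, -0.03, 0, 0, 0, 0],
  [0.46, -0.06, 0, 0, 0, 0],
  [0.7, -0.1, 0, 0, 0, 0],
  [0.92, -0.12, 0.05, 0, 0, 0.005],
  [0.92, -0.12, 0.2, 0, 0, 0.005],
])

```text
clock: 18.8
tcp_pos: [0.5517, 0.2874, 0.0622]
orientation: [-2.218, -2.221, -0.008]
contact_force: [1.3, -0.4, -1.6]
grip_width: 0.0596
gripper_force: 0.0
```

```bash
python3 -c "
from h import *
go((.553,.2877,.0015),0)"
```

```text
at [0.5517 0.2874 0.0622] phi 0.1 -> [np.float64(0.0), np.float64(0.005), np.float64(0.243)] [np.float64(0.001), np.float64(-0.003), np.float64(0.001)] rows 1.0 0.0 q [-0.78  0.57  0.27  1.82 -0.21  0.77 -0.4 ]
```

>>> apply_moves([
  [0, 0.005, 0.1, 0, 0, 0],
  [0, 0.005, 0.2, 0, 0, 0],
  [0, 0.005, 0.24, 0, 0, 0],
  [0, 0.005, 0.24, 0, 0, 0],
])

```text
clock: 19.3
tcp_pos: [0.5532, 0.279, 0.0014]
orientation: [-2.23, -2.212, 0.003]
contact_force: [-0.0, 0.9, -0.5]
grip_width: 0.0593
gripper_force: 0.0
```

>>> apply_moves([
  [0, 0, 0, 0, 0, 0],
  [0, 0, 0, 0, 0, 0],
  [0, 0, 0, 0, 0, 0],
  [0, 0, 0, 0, 0, 0],
], claw=0.3)

```text
clock: 19.8
tcp_pos: [0.5545, 0.2798, 0.0031]
orientation: [2.23, 2.212, 0.003]
contact_force: [-1.8, 0.2, 6.4]
grip_width: 0.0427
gripper_force: 36.0
```

>>> apply_moves([
  [0, 0, -0.15, 0, 0, 0],
  [0, 0, -0.35, 0, 0, 0],
  [0, 0, -0.45, 0, 0, 0],
  [0, 0, -0.45, 0, 0, 0],
])

```text
clock: 20.3
tcp_pos: [0.555, 0.2801, 0.1167]
orientation: [2.23, 2.212, 0.006]
contact_force: [-0.5, -0.5, -1.6]
grip_width: 0.0433
gripper_force: 36.0
```

```bash
python3 -c "
from h import *
go((.47,.09,.11),0)"
```

```text
at [0.555  0.2801 0.1167] phi -0.5 -> [np.float64(-0.763), np.float64(-0.334), np.float64(0.024)] [np.float64(0.002), np.float64(-0.002), np.float64(-0.005)] rows 3.3 0.0 q [-0.79  0.5   0.3   1.79 -0.19  0.88 -0.41]
```

>>> apply_moves([
  [-0.2, -0.1, 0, 0, 0, 0],
  [-0.4, -0.2, 0, 0, 0, 0],
  [-0.6, -0.3, 0, 0, 0, 0],
  [-0.8, -0.4, 0, 0, 0, 0],
  [-0.9, -0.45, 0, 0, 0, -0.005],
])

```text
clock: 20.92
tcp_pos: [0.4364, 0.0523, 0.1132]
orientation: [-2.223, -2.217, 0.005]
contact_force: [1.3, 0.3, -0.8]
grip_width: 0.043
gripper_force: 36.0
```

```bash
python3 -c "
from h import *
go((.4217,-.005,.045),0)"
```

```text
at [0.4364 0.0523 0.1132] phi -0.2 -> [np.float64(-0.229), np.float64(-0.057), np.float64(0.273)] [np.float64(-0.002), np.float64(0.001), np.float64(-0.002)] rows 1.4 0.0 q [-0.58  0.23  0.37  2.21 -0.12  0.73 -0.13]
```

>>> apply_moves([
  [-0.2, -0.06, 0, 0, 0, 0],
  [-0.23, -0.06, 0.12, 0, 0, 0],
  [-0.23, -0.06, 0.24, 0, 0, 0],
  [-0.23, -0.06, 0.26, 0, 0, 0],
  [-0.23, -0.06, 0.26, 0, 0, 0],
])

```text
clock: 21.55
tcp_pos: [0.4239, -0.0022, 0.0494]
orientation: [-2.221, -2.221, 0.002]
contact_force: [0.9, -0.1, -0.8]
grip_width: 0.0432
gripper_force: 36.0
```

```bash
python3 - <<'E'
from h import *
go((.4217,-.005,.0135),0)
t=r.get_obs()['tcp_pos'];dz=t[2]-.0025
for k in('scene','side'):
    s=r.grab_frame(k);u=proj(s,(t[0],t[1]+.006,.05+dz)).astype(int)
    uv,a=blob(s,(u[0]-16,u[0]+16,u[1]-14,u[1]+14),'purple');print(k,u,uv,a,ray(s,uv,.05+dz)[:2])
E
```

```text
at [ 0.4239 -0.0022  0.0494] phi -0.0 -> [np.float64(-0.011), np.float64(-0.009), np.float64(0.143)] [np.float64(-0.001), np.float64(0.0), np.float64(-0.0)] rows 0.6 0.0 q [-0.44  0.34  0.35  2.28 -0.22  0.55  0.08]
scene [281 256] [283.61016949 256.66101695] 59 [4.26698211e-01 2.68123303e-04]
side [265 223] [266.10625 223.4    ] 160 [0.42525315 0.00432443]
```

>>> apply_moves([
  [0, -0.01, 0.07, 0, 0, 0],
  [0, -0.01, 0.12, 0, 0, 0],
  [0, -0.01, 0.14, 0, 0, 0],
  [0, -0.01, 0.14, 0, 0, 0],
  [0, -0.01, 0.14, 0, 0, 0],
])

```text
clock: 22.28
tcp_pos: [0.4223, -0.0022, 0.0149]
orientation: [2.222, 2.221, 0.001]
contact_force: [0.4, 0.1, -0.6]
grip_width: 0.043
gripper_force: 36.0
```

>>> apply_moves([
  [0, 0, 0.008, 0, 0, 0],
  [0, 0, 0.008, 0, 0, 0],
])

```text
clock: 22.52
tcp_pos: [0.4224, -0.0021, 0.0131]
orientation: [2.222, 2.221, 0.001]
contact_force: [-1.6, 0.1, 4.1]
grip_width: 0.0429
gripper_force: 36.5
```

Contact on the disc; I release and withdraw.

>>> apply_moves([
  [0, 0, 0, 0, 0, 0],
  [0, 0, 0, 0, 0, 0],
  [0, 0, 0, 0, 0, 0],
], claw=0.7)

```text
clock: 22.9
tcp_pos: [0.4219, -0.0022, 0.0126]
orientation: [-2.222, -2.221, 0.0]
contact_force: [0.1, -0.2, -0.7]
grip_width: 0.06
gripper_force: 0.0
```

>>> apply_moves([
  [0, 0, -0.15, 0, 0, 0],
  [0, 0, -0.35, 0, 0, 0],
  [0, 0, -0.4, 0, 0, 0],
  [0.2, 0, -0.4, 0, 0, 0],
  [0.4, 0.1, -0.4, 0, 0, 0],
])

```text
clock: 23.52
tcp_pos: [0.4456, 0.0984, 0.1123]
orientation: [-2.223, -2.219, 0.001]
contact_force: [0.7, -1.1, 0.8]
grip_width: 0.0597
gripper_force: 0.0
```

```bash
python3 - <<'E'
from h import *
for n in('side','scene'):
    p=r.grab_frame(n);u=proj(p,(.4225,.003,.06)).astype(int)
    uv,a=blob(p,(u[0]-18,u[0]+18,u[1]-12,u[1]+12),'purple');print(uv,a,ray(p,uv,.06)[:2])
go((.489,.2065,.10),90)
E
```

```text
[264.7515528  243.20496894] 161 [0.42269242 0.00433324]
[279.88596491 267.1754386 ] 114 [0.423104   0.00547354]
at [0.4492 0.1039 0.1126] phi 0.4 -> [np.float64(0.409), np.float64(0.162), np.float64(0.052)] [np.float64(0.002), np.float64(0.0), np.float64(-0.995)] rows 1.8 8.4 q [-0.67  0.26  0.36  2.17 -0.14  0.73 -0.21]
```

>>> apply_moves([
  [0.1, 0.03, 0, 0, 0, -0.11],
  [0.2, 0.07, 0, 0, 0, -0.22],
  [0.3, 0.11, 0, 0, 0, -0.33],
  [0.4, 0.16, 0, 0, 0, -0.44],
  [0.41, 0.16, 0, 0, 0, -0.55],
])

```text
clock: 24.25
tcp_pos: [0.4872, 0.2022, 0.1118]
orientation: [-1.075, -2.951, -0.0]
contact_force: [-0.2, -0.6, -0.2]
grip_width: 0.0599
gripper_force: 0.0
```

```bash
python3 -c "
from h import *
go((.489,.2065,.06),60)"
```

```text
at [0.4872 0.2022 0.1118] phi 50.0 -> [np.float64(0.005), np.float64(0.018), np.float64(0.207)] [np.float64(0.0), np.float64(-0.0), np.float64(-0.112)] rows 0.8 0.9 q [-0.63  0.36  0.14  2.01 -0.07  0.78  0.43]
```

>>> apply_moves([
  [0.005, 0.02, 0, 0, 0, -0.11],
  [0.005, 0.02, 0.1, 0, 0, -0.11],
  [0.005, 0.02, 0.2, 0, 0, -0.11],
  [0.005, 0.02, 0.2, 0, 0, -0.11],
])

```text
clock: 24.75
tcp_pos: [0.4873, 0.2037, 0.0605]
orientation: [-0.828, -3.026, 0.006]
contact_force: [-0.2, 0.4, 0.5]
grip_width: 0.0598
gripper_force: 0.0
```

```bash
python3 -c "
from h import *
go((.489,.2063,.002),60)
p=r.grab_frame('scene');u=proj(p,(.489,.206,.05)).astype(int)
for n in('scene',): print(r.landmark_of(p,'jar_orange')[:1])"
```

```text
at [0.4873 0.2037 0.0605] phi 59.4 -> [np.float64(-0.001), np.float64(0.014), np.float64(0.234)] [np.float64(-0.003), np.float64(-0.002), np.float64(-0.007)] rows 0.9 0.1 q [-0.59  0.44  0.09  2.03 -0.06  0.68  0.58]
[{'point': [252.3, 212.2], 'conf': 0.62}]
```

>>> apply_moves([
  [0, 0.01, 0.1, 0, 0, 0],
  [0, 0.01, 0.2, 0, 0, 0],
  [0, 0.01, 0.235, 0, 0, 0],
  [0, 0.01, 0.235, 0, 0, 0],
])

```text
clock: 25.35
tcp_pos: [0.4908, 0.2071, 0.0043]
orientation: [0.829, 3.03, 0.0]
contact_force: [0.3, 0.3, -0.3]
grip_width: 0.0595
gripper_force: 0.0
```

>>> apply_moves([
  [0, 0, 0, 0, 0, 0],
  [0, 0, 0, 0, 0, 0],
  [0, 0, 0, 0, 0, 0],
  [0, 0, 0, 0, 0, 0],
], claw=0.3)

```text
clock: 25.85
tcp_pos: [0.4913, 0.2074, 0.0052]
orientation: [0.829, 3.029, 0.002]
contact_force: [-1.8, -1.4, 7.8]
grip_width: 0.0428
gripper_force: 35.4
```

>>> apply_moves([
  [0, 0, -0.15, 0, 0, 0],
  [0, 0, -0.35, 0, 0, 0],
  [0, 0, -0.5, 0, 0, 0],
  [0, 0, -0.5, 0, 0, 0],
])

```text
clock: 26.35
tcp_pos: [0.4928, 0.2082, 0.1325]
orientation: [0.828, 3.025, 0.008]
contact_force: [0.5, 0.6, -0.8]
grip_width: 0.0429
gripper_force: 36.0
```

```bash
python3 -c "
from h import *
go((.5015,-.001,.12),60)"
```

```text
at [0.4928 0.2082 0.1325] phi 59.4 -> [np.float64(-0.456), np.float64(-0.703), np.float64(0.047)] [np.float64(0.004), np.float64(0.002), np.float64(-0.007)] rows 3.4 0.1 q [-0.61  0.34  0.11  1.98 -0.05  0.83  0.57]
```

>>> apply_moves([
  [-0.12, -0.18, 0, 0, 0, 0],
  [-0.24, -0.37, 0, 0, 0, 0],
  [-0.36, -0.55, 0, 0, 0, 0],
  [-0.455, -0.7, 0.02, 0, 0, 0],
  [-0.455, -0.7, 0.1, 0, 0, 0],
])

```text
clock: 26.98
tcp_pos: [0.4995, -0.006, 0.1038]
orientation: [0.839, 3.026, -0.002]
contact_force: [0.3, 0.6, -1.2]
grip_width: 0.0429
gripper_force: 36.0
```

```bash
python3 - <<'E'
from h import *
go((.5015,-.001,.055),60)
E
```

```text
at [ 0.4995 -0.006   0.1038] phi 59.0 -> [np.float64(0.004), np.float64(0.021), np.float64(0.195)] [np.float64(-0.0), np.float64(0.001), np.float64(-0.011)] rows 0.8 0.1 q [-0.27  0.33  0.19  2.08 -0.09  0.74  1.  ]
```

>>> apply_moves([
  [0, 0.01, 0.1, 0, 0, 0],
  [0, 0.01, 0.2, 0, 0, 0],
  [0, 0.01, 0.2, 0, 0, 0],
])

```text
clock: 27.35
tcp_pos: [0.4984, 0.0005, 0.0519]
orientation: [-0.828, -3.026, 0.003]
contact_force: [0.0, -0.7, 0.2]
grip_width: 0.0429
gripper_force: 36.0
```

```bash
python3 - <<'E'
from h import *
go((.5015,-.001,.015),60)
t=r.get_obs()['tcp_pos'];dz=t[2]-.0045
for k in('scene','side'):
    s=r.grab_frame(k);u=proj(s,(t[0],t[1],.05+dz)).astype(int)
    uv,a=blob(s,(u[0]-16,u[0]+16,u[1]-12,u[1]+12),'orange',150,120);print(k,u,uv,a,ray(s,uv,.05+dz)[:2])
E
```

```text
at [0.4984 0.0005 0.0519] phi 59.4 -> [np.float64(-0.014), np.float64(0.002), np.float64(0.147)] [np.float64(-0.002), np.float64(-0.002), np.float64(-0.007)] rows 0.6 0.1 q [-0.26  0.42  0.17  2.11 -0.11  0.63  1.02]
scene [313 239] [308.22857143 239.45714286] 35 [0.49016909 0.00548411]
side [309 209] [302.72727273 209.        ] 22 [0.48945137 0.00625837]
```

>>> apply_moves([
  [-0.01, 0, 0.07, 0, 0, 0],
  [-0.01, 0, 0.12, 0, 0, 0],
  [-0.01, 0, 0.14, 0, 0, 0],
  [-0.01, 0, 0.14, 0, 0, 0],
  [-0.01, 0, 0.14, 0, 0, 0],
])

```text
clock: 28.08
tcp_pos: [0.503, -0.0006, 0.0191]
orientation: [0.829, 3.03, 0.0]
contact_force: [0.5, 0.3, -1.2]
grip_width: 0.0428
gripper_force: 36.0
```

>>> apply_moves([
  [0, 0, 0.006, 0, 0, 0],
  [0, 0, 0.006, 0, 0, 0],
])

```text
clock: 28.32
tcp_pos: [0.5028, -0.0005, 0.0175]
orientation: [0.829, 3.03, 0.0]
contact_force: [1.1, 0.2, 0.2]
grip_width: 0.043
gripper_force: 36.0
```

>>> apply_moves([
  [0, 0, 0.01, 0, 0, 0],
  [0, 0, 0.01, 0, 0, 0],
])

```text
clock: 28.58
tcp_pos: [0.503, -0.0006, 0.0152]
orientation: [0.829, 3.03, 0.0]
contact_force: [-0.5, -0.4, 3.7]
grip_width: 0.043
gripper_force: 36.4
```

>>> apply_moves([
  [0, 0, 0, 0, 0, 0],
  [0, 0, 0, 0, 0, 0],
  [0, 0, 0, 0, 0, 0],
], claw=0.65)

```text
clock: 28.95
tcp_pos: [0.5027, -0.0006, 0.0148]
orientation: [-0.829, -3.03, 0.0]
contact_force: [-0.8, -0.0, 0.3]
grip_width: 0.0553
gripper_force: 0.0
```

>>> apply_moves([
  [0, 0, -0.15, 0, 0, 0],
  [0, 0, -0.35, 0, 0, 0],
  [0, 0, -0.55, 0, 0, 0],
  [0.4, 0, -0.55, 0, 0, 0],
  [0.6, 0, -0.55, 0, 0, 0],
])

```text
clock: 29.58
tcp_pos: [0.3945, 0.0638, 0.153]
orientation: [0.831, 3.028, 0.002]
contact_force: [1.0, 1.1, 0.8]
grip_width: 0.0559
gripper_force: 0.0
```

>>> apply_moves([
  [0.1, 0.15, -0.1, 0, 0, 0],
  [0.2, 0.3, -0.1, 0, 0, 0],
  [0.2, 0.3, -0.1, 0, 0, 0],
])

```text
clock: 29.95
tcp_pos: [0.3901, 0.1564, 0.1779]
orientation: [0.82, 3.032, 0.003]
contact_force: [0.4, 0.0, -0.7]
grip_width: 0.0555
gripper_force: 0.0
```

```bash
python3 - <<'E'
from h import *
for n in('side','scene'):
    p=r.grab_frame(n);save(p,'end_'+n)
    for k,X in(('purple',(.4225,.003)),('orange',(.5015,-.001)),('red',(.5815,-.004))):
        u=proj(p,(*X,.06)).astype(int)
        uv,a=blob(p,(u[0]-18,u[0]+18,u[1]-12,u[1]+12),k,140,60);print(k,uv,a,ray(p,uv,.06)[:2])
    q=r.outline_of(p,'brush')
    if q:
        ys,xs=np.nonzero(q[0]['pixels']);print('brush',cv2.minAreaRect(np.array([ray(p,(x,y),.014)[:2] for x,y in zip(xs,ys)],np.float32)))
i=cv2.imread('pics/end_side.png')[120:320,150:440];cv2.imwrite('pics/end_c.png',cv2.resize(i,None,fx=2.7,fy=2.7,interpolation=cv2.INTER_CUBIC))
E
```

```text
purple [264.66666667 243.03921569] 153 [0.42276337 0.00471714]
orange [310.60126582 228.55696203] 158 [ 0.50090161 -0.00113654]
red [354.18248175 213.59854015] 137 [ 0.58272696 -0.00460412]
brush ((0.49944236874580383, -0.07374373078346252), (0.038836270570755005, 0.17596592009067535), 87.81265258789062)
purple [279.81081081 267.27027027] 111 [0.4228531  0.00537948]
orange [313.  250.5] 112 [ 5.01573843e-01 -1.30872252e-04]
red [344.31067961 233.48543689] 103 [ 0.58345901 -0.00334287]
brush ((0.4993235468864441, -0.07198668271303177), (0.035810139030218124, 0.17730863392353058), 86.47325134277344)
```

View pics/end_c.png

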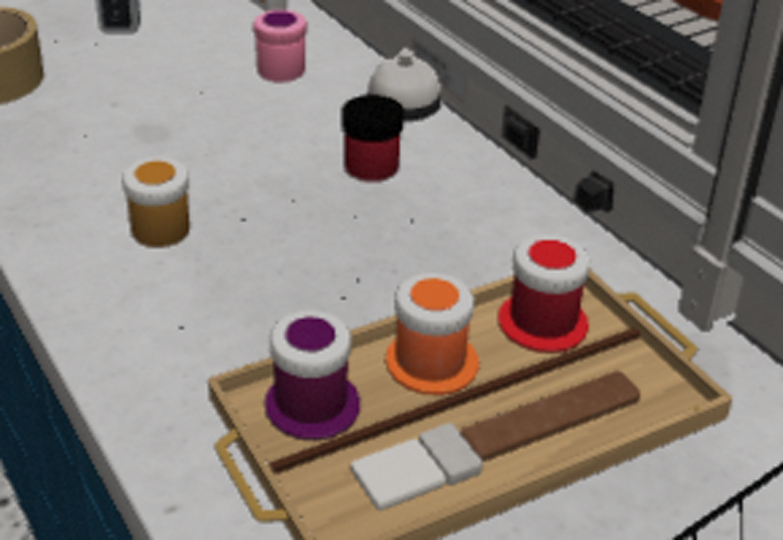

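The crop shows all three jars upright on the discs of their own colours (crop pixels purple (312,370), orange (433,330), red (548,295)). The brush lies flat in the trough (495,440), and amber, black lid and pink still stand. I hand in.

```bash
python3 -c "
from h import *
print(r.hand_in())"
```

```text
the job is handed in; nothing more can be done
None
```

I handed the job in at about 30 s on the robot's clock: the last pictures put all three jars within about 4 mm of their discs' centres, the brush flat in the trough and the look-alikes still standing, but the hand-in gave no verdict.

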